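# Shut up the test kiln and start the firing

### The arm

A 6-joint arm with a two-finger parallel gripper is mounted at the origin on the work surface. World frame = base frame: x ahead of the robot, y to its left, z up, the work surface at z = 0. Lengths are in mm, angles in rad, forces in N, time in s.
With the tool pointing down it reaches from about 350 to 775 mm from the base axis. Payload 7.3 kg.
Tool frame: the origin (TCP) lies on the centre line of the jaws, within the pads' length; the fingertips stand 17 mm ahead of it and the grasp point (between the pads) lies 2 mm behind it; z points along the fingers, y is the line along which they close (so a half turn about z gives the same grasp; the last joint's range is limited). The gripper opens to 92 mm and grips with 3 to 60 N. Pads are 19 mm wide; open, the fingers measure 130 mm over their backs; the gripper's body (75 mm by 190 mm) begins 47 mm behind the grasp point.
Start: joints at [-1.489, 0.342, 1.524, -0, 1.275, -0.146], TCP at [118.585, -511.45, 243.741] pointing down, gripper open.
Joint ranges: [-2.53, 2.53], [-0.77, 2.02], [0.04, 2.7], [-1, 4.14], [0.28, 2.66], [-3.11, 3.11]. Speed limits (rad/s): [2.57, 2.57, 3.14, 3.14, 3.14, 3.14].

### API

Orientations are given as [roll, pitch, yaw] about the fixed x, y, z axes, in that order (R = Rz(yaw) Ry(pitch) Rx(roll)).
In Python, from plant import bot gives the robot as it stands. The module is installed in compiled form; this text tells all that it offers.
- The arm moves only by the shell command python3 -m pendant 'ROWS'. ROWS is JSON, a list of rows, each a list of 3 entries, a list of its own where there are three numbers: the shift along the world's x, y, z as a fraction of full scale, then the turn, a rotation vector about the world's x, y, z as a fraction of full scale, then the opening, from -1 (shut) to 1 (fully open), so that 0 is half open. In form: [[[tx, ty, tz], [rx, ry, rz], claw], ...]. A call has exactly 10 rows; each row shifts and turns the commanded pose from where the row before left it; what a row does not reach is not made up. Full scale, the value 1, is 30 mm for a shift and 0.12 rad for a turn. A row lasts 1/12 s, in which the tool goes at most 41.7 mm and 7.16 degrees, less where a joint would pass 70% of its speed; a pose out of reach is approached as far as the arm can. A call with a number of a shift or a turn outside -1 to 1 is refused whole. A call with a gripper value outside its range is refused whole. The fingers move at their own pace and stop on an object; the grip force is fixed at half the most. Time passes only in rows, so rows that do not move let the fingers close, or fill a call up. It gives the time, the measured TCP pose, the force, the opening and the grip force at its end, in the units of the state.
- bot.get_obs(): the state, without advancing time (a new reading comes with each control period).
- bot.capture(name): name is "scene" or "top"; returns the picture (400x640x3 uint8, blue, green, red); there is no depth.
- bot.camera_params(name): a dict with "fovy" (degrees; the focal length in pixels is half the picture's height over the tangent of half this angle, whatever the lens; pixels are square), "cx", "cy" (the principal point, pixels), "camera_from_world" (4x4, takes a point from world to camera coordinates). Camera axes: x right, y down, z forward; pixel columns grow to the right and rows downward; lengths in mm; the calibration is good to about 2 mm. A picture is of the moment at which its call begins. camera_params takes no time and is no camera call.
- bot.close_job(): hands the job in; it is judged then, once.
The state is a dict: "time": time; "joint_positions": joint angles; "dq": joint speeds; "tau": joint torques, N m; "tool_pos": TCP position; "tcp_rot": TCP orientation; "contact_force": force on the tool from outside, world axes, zero at the start; "moment": the same for the moment, N m; "grip_width": finger opening in mm; "finger_force": force on a finger pad.
Only numpy, scipy, OpenCV 4.12 (cv2) and the standard library are available. Lean on these libraries where they do the work, as an engineer would, in place of code of your own. Each camera call takes 0.05 s, during which the arm holds its last target. There are 200 camera calls.

### The job

The test kiln is loaded for a bisque firing. With the fingertips, push its blue door fully shut without slamming it and slide the vent on its roof fully open; then press the green start button on the controller. Leave the red stop button alone, and do not pick up or knock any of the jars, ware and tools on the bench.

Things in the scene. Friction and masses are not known exactly. Their poses are not given: they have to be found in the camera images.
- kiln: bench test kiln, fixed: grey sheet-steel case 300 deep (x) x 320 wide (y), steel roof 292 mm above the bench. Origin on the bench under the middle of the case. Its front (door side) faces its own -x, +y is its hinge side, z up. The front looks roughly along the bench towards -y
- kiln_door (a joint): angle of the kiln's blue door in rad about its upright hinge: 0 shut against the case (end stop), growing as it swings out (to 1.75). The hinge is stiff: the door stays where it is left, no latch, and needs 2 to 4 N at 200 mm from the hinge
- door_hinge (a point): point on the door's hinge axis, 255 mm above the bench like door_face; turns with the door (same axes as door_face). The flat outer face lies 31.5 mm outside this axis (-x); the blue door is 310 wide, 40 thick, 255 high
- door_face (a point): point on the door's flat outer face, 200 mm from the hinge axis along the door, 30 mm below the door's top edge (285 mm above the bench). Its x axis points straight into the face (the way to push), y towards the hinge, z up. The face runs on 115 mm to the free edge; there, 85 mm from this point, a black upright bar handle stands 36 mm proud, reaching no higher than 215 mm above the bench
- vent (a joint): opening of the vent slide in m: 0 covers the vent hole, 0.060 is fully open (end stop); it slides along the kiln's -y and needs 2 to 3.5 N; it stays where it is left
- vent_grip (a point): top centre of the black grip block on the vent's steel slide plate on the kiln's roof: block 34 mm (kiln x) x 12 mm (kiln y) x 32 mm high, top 329 mm above the bench, plate's top 297 mm. Axes as the kiln's; opening goes to its -y: push on its +y face, beyond which lie 45 mm or more of flat roof. A 10 mm high guide rail flanks the plate on each side, 39 mm from the block's middle
- controller: grey desk-top kiln controller, fixed, 130 deep (x) x 170 wide (y), panel sloping from 55 mm high in front (its -x) to 82 mm behind; origin on the bench under its middle
- start (a joint): travel of the green start button in m: 0 up, 0.006 fully down; springs back; 5 N for the full travel; it registers from 0.004
- start_top (a point): centre of the top of the green start button, 26 mm across, in a 42 mm black collar that the button top stands 10 mm above; z axis along the button's axis out of the panel, leaning 0.205 rad from vertical towards the controller's front; x axis up the slope. Press along -z
- stop (a joint): travel of the red stop button in m: 0 up, 0.006 down
- stop_top (a point): centre of the top of the red stop button, the same size as the green one, 63 mm from it
- jar_a: underglaze jar with blue label, 56 mm across, 75 high; origin under its base
- jar_b: underglaze jar with green label, 56 mm across, 75 high; origin under its base
- jar_c: underglaze jar with white label, 56 mm across, 75 high; origin under its base
- jug: white plastic measuring jug, 110 mm across, 140 high, handle to its +y; origin under its base
- test_bowl: small bisque bowl, 90 mm across, 50 high; origin under its base
- glaze_brush: brush lying on the bench, 210 mm long along its x; origin under its middle
- rib: wooden rib lying on the bench, 100 x 45 x 6 mm; origin under its middle
There are look-alikes about, which are no part of the job. What is shaped like the controller but purple is not meant.

How it is judged:
By the outcome, as a careful person would: the job done as asked, in the order asked, and still so for the second after the job is handed in, with the robot touching nothing.
It also fails if it takes over 51 s, if anything falls off the work surface, if the arm or the gripper's body presses on something with over 40 N, if the wrist force passes 120 N, or if a joint passes its speed limit or range.

## Working session

There is one attempt and no reset: what is moved stays moved. The work goes in short steps, Python scripts to look and compute and a shell command to move; the robot and the scene stay as the last step left them, time stands still between calls to the robot, and variables do not carry over. Pictures are saved under pics/ and viewed, at most 10 in all, crops included, and the job is handed in when it is done.

```bash
mkdir -p pics; python3 - <<'E'
from plant import bot
import cv2,numpy as np
np.set_printoptions(precision=4,suppress=True)
for n in("scene","top"):
    cv2.imwrite(f"pics/{n}0.png",bot.capture(n)); p=bot.camera_params(n); print(n,p)
print(bot.get_obs())
E
```

```text
scene {'fovy': 49.16070245421133, 'cx': 315.68066883541735, 'cy': 196.71342747964354, 'camera_from_world': array([[  -0.7924,    0.61  ,   -0.0037,  447.0928],
       [   0.3853,    0.4959,   -0.7782,   13.5117],
       [  -0.4729,   -0.6181,   -0.628 , 1488.0474],
       [   0.    ,    0.    ,    0.    ,    1.    ]])}
top {'fovy': 42.21087639501285, 'cx': 316.1684349862381, 'cy': 204.41364681910483, 'camera_from_world': array([[  -0.0089,   -0.9999,    0.0082,  -87.422 ],
       [  -0.9949,    0.0081,   -0.1007,  493.7232],
       [   0.1007,   -0.0091,   -0.9949, 1564.694 ],
       [   0.    ,    0.    ,    0.    ,    1.    ]])}
{'time': 0.1, 'joint_positions': array([-1.489 ,  0.3427,  1.5249,  0.    ,  1.2754, -0.146 ]), 'dq': array([ 0.0012, -0.0005, -0.002 , -0.0002, -0.0005, -0.0001]), 'tau': array([  0.0022, -43.2005, -24.4694,   0.0721,   0.0526,  -0.    ]), 'tool_pos': array([ 118.5712, -511.1028,  243.1269]), 'tcp_rot': array([-3.1403, -0.0002,  0.2278]), 'contact_force': array([-0.7408,  0.4024, -0.3097]), 'moment': array([ 0.0208, -0.0206,  0.0522]), 'finger_force': 0.0, 'grip_width': 91.87602885277688}
```

View pics/scene0.png

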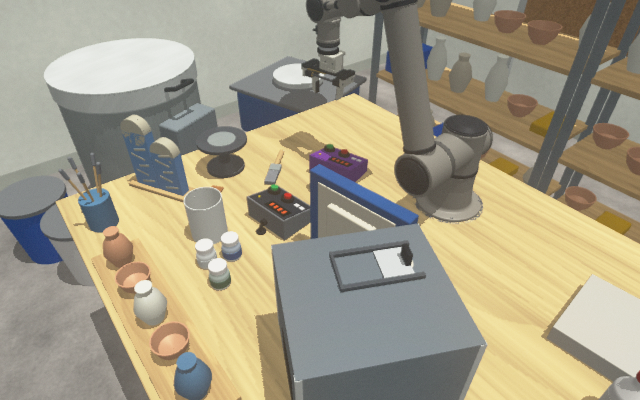

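View pics/top0.png

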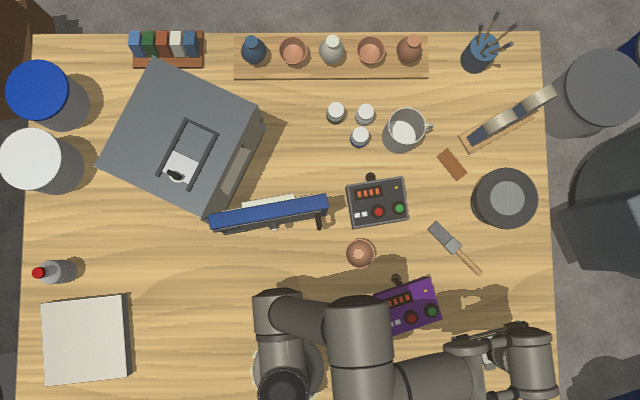

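The top view shows the kiln at (180,140) with its blue door open from hinge ~(207,218) to free edge ~(328,202), and the vent grip at ~(176,176). The grey controller is at (377,202), with green at ~(400,208) and red at ~(379,212). The purple controller at (410,305) is the look-alike, so I'll use the grey one. I'll enlarge both views to read the pixels.

```bash
python3 - <<'E'
import cv2
a=cv2.imread("pics/top0.png")[130:245,90:420]; cv2.imwrite("pics/t1.png",cv2.resize(a,(792,276),interpolation=cv2.INTER_CUBIC))
b=cv2.imread("pics/scene0.png")[150:300,240:480]; b=cv2.resize(b,(800,500),interpolation=cv2.INTER_CUBIC)
import numpy as np
a=cv2.imread("pics/top0.png")[50:245,90:420];a=cv2.resize(a,(792,468),interpolation=cv2.INTER_CUBIC)
cv2.imwrite("pics/t1.png",a);cv2.imwrite("pics/s1.png",b)
E
```

```text
(no output)
```

View pics/t1.png

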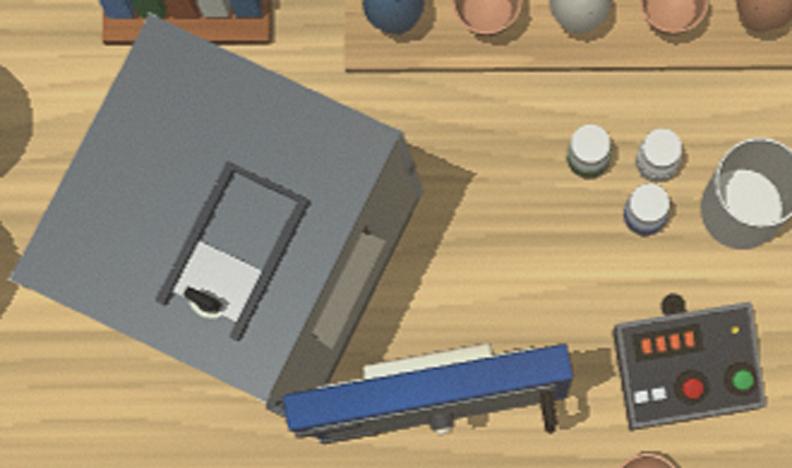

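View pics/s1.png

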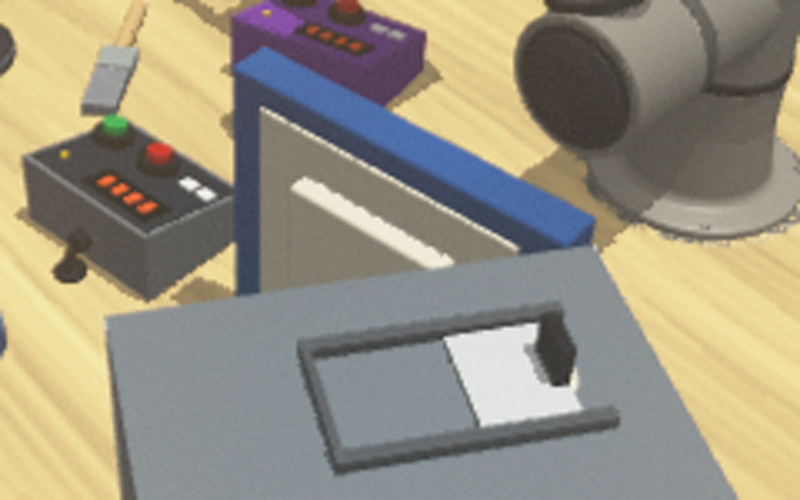

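The crops confirm it. On the grey controller, green is at crop (743,379) in top and (116,123) in scene, with red beside it. The vent plate has its black grip at (205,301) in top and (557,330) in scene, and it opens up-right between the rails. The door's free end is near the controller. Next I'll triangulate.

```bash
cat > h.py <<'E'
import numpy as np
from plant import bot
np.set_printoptions(precision=1,suppress=True)
P={n:bot.camera_params(n) for n in("scene","top")}
def ray(n,u,v):
    p=P[n];f=200/np.tan(np.radians(p["fovy"])/2);T=p["camera_from_world"]
    d=T[:3,:3].T@np.array([(u-p["cx"])/f,(v-p["cy"])/f,1]);return -T[:3,:3].T@T[:3,3],d/np.linalg.norm(d)
def tri(t,s):
    A=np.zeros((3,3));b=np.zeros(3);R=[ray("top",*t),ray("scene",*s)]
    for c,d in R:
        M=np.eye(3)-np.outer(d,d);A+=M;b+=M@c
    x=np.linalg.solve(A,b);return x,max(np.linalg.norm((np.eye(3)-np.outer(d,d))@(x-c)) for c,d in R)
def atz(n,u,v,z):
    c,d=ray(n,u,v);return c+d*(z-c[2])/d[2]
def proj(n,X):
    p=P[n];f=200/np.tan(np.radians(p["fovy"])/2);T=p["camera_from_world"];q=T[:3,:3]@X+T[:3,3];return q[:2]/q[2]*f+[p["cx"],p["cy"]]
tc=lambda u,v:(90+u/2.4-.3,50+v/2.4-.3)
sc=lambda u,v:(240+u*.3-.35,150+v*.3-.35)
E
python3 - <<'E'
from h import *
D={"roofA":((402,132),(107,318),292),"roofB":((270,402),(590,250),292),"doorfree_in":((568,346),(234,70),285),"doorfree_out":((572,372),(262,47),285),
"doorh_in":((285,397),(585,243),285),"doorh_out":((290,430),(593,218),285),"grip":((203,298),(554,325),329),"green":((743,379),(116,122),77),"red":((692,387),(160,150),77),
"railfar1":((230,164),(336,466),307),"railfar2":((308,201),(302,345),307),"railend1":((163,301),(615,418),307),"railend2":((237,337),(557,308),307)}
for k,(t,s,z) in D.items():
    x,e=tri(tc(*t),sc(*s));print(k,x,e,"top@z",atz("top",*tc(*t),z),"scene@z",atz("scene",*sc(*s),z))
for n in((150,12),(10,280)): print(atz("top",*tc(*n),292))
E
```

```text
roofA [728.9  62.6 286.9] 0.4674474220442087 top@z [727.7  61.8 292. ] scene@z [731.1  67.4 292. ]
roofB [435.7 203.5 282.5] 1.109525655469964 top@z [435.7 200.6 292. ] scene@z [443.8 210.5 292. ]
doorfree_in [ 494.2 -115.5  276.8] 0.6544900994607015 top@z [ 493.7 -115.7  285. ] scene@z [ 500.6 -105.8  285. ]
doorfree_out [ 464.7 -118.7  284.6] 1.4270650594921872 top@z [ 465.7 -119.7  285. ] scene@z [ 464.  -117.2  285. ]
doorh_in [437.2 192.3 282.1] 7.062209012219988 top@z [441.4 186.2 285. ] scene@z [434.7 199.1 285. ]
doorh_out [406.5 181.5 280. ] 0.08853825412717437 top@z [406.2 180.5 285. ] scene@z [411.3 185.1 285. ]
grip [541.8 264.5 326.2] 0.20944057434204505 top@z [541.5 263.6 329. ] scene@z [544.  266.3 329. ]
green [ 475.  -336.5   82. ] 0.9356114702629194 top@z [ 476.2 -337.9   77. ] scene@z [ 471.  -341.3   77. ]
red [ 465.9 -273.6   82.2] 0.47968406143450265 top@z [ 466.7 -274.6   77. ] scene@z [ 462.1 -278.7   77. ]
railfar1 [693.4 246.6 293.3] 0.2979390154338512 top@z [689.4 243.4 307. ] scene@z [701.1 254.6 307. ]
railfar2 [651.1 162.5 295. ] 0.6015521563673516 top@z [648.6 159.9 307. ] scene@z [658.1 171.7 307. ]
railend1 [543.3 317.3 292.8] 2.0194086911393083 top@z [542.2 311.4 307. ] scene@z [552.9 325.7 307. ]
railend2 [504.4 236.3 295.4] 0.7234774754645222 top@z [503.3 233.  307. ] scene@z [513.6 244.  307. ]
[863.8 337.  292. ]
[568.5 479.3 292. ]
```

```bash
python3 -m pendant '[[[0.9,0.7,0.04],[0,0,-0.25],-1],[[0.9,0.7,0.04],[0,0,0],-1],[[0.9,0.7,0.04],[0,0,0],-1],[[0.9,0.7,0.04],[0,0,0],-1],[[0.9,0.7,0.04],[0,0,0],-1],[[0.9,0.7,0.04],[0,0,0],-1],[[0.9,0.7,0.04],[0,0,0],-1],[[0.9,0.7,0.04],[0,0,0],-1],[[0,0.7,0.04],[0,0,0],-1],[[0,0.7,0.04],[0,0,0],-1]]'; python3 -m pendant '[[[0.2,0.94,0.04],[0,0,0],-1],[[0.2,0.94,0.04],[0,0,0],-1],[[0.2,0.94,0.04],[0,0,0],-1],[[0.2,0.94,0.04],[0,0,0],-1],[[0.2,0.94,0.04],[0,0,0],-1],[[0.2,0.94,0.04],[0,0,0],-1],[[0.2,0.94,0.04],[0,0,0],-1],[[0.2,0.94,0.04],[0,0,0],-1],[[0.2,0.94,0.04],[0,0,0],-1],[[0.2,0.94,0.04],[0,0,0],-1]]'
```

```text
time: 0.93
tool_pos: [335.5, -299.9, 255.2]
tcp_rot: [-3.141, 0.0, 0.2]
contact_force: [0.1, 0.3, 0.4]
grip_width: 29.9
finger_force: 0.0
time: 1.77
tool_pos: [394.4, -18.0, 267.6]
tcp_rot: [-3.142, 0.0, 0.198]
contact_force: [0.9, -0.1, -0.7]
grip_width: 0.7
finger_force: 0.0
```

```bash
python3 -m pendant '[[[0.16,0.03,0],[0,0,0],-1],[[0.16,0.03,0],[0,0,0],-1],[[0.16,0.03,0],[0,0,0],-1],[[0.16,0.03,0],[0,0,0],-1],[[0.16,0.03,0],[0,0,0],-1],[[0.16,0.03,0],[0,0,0],-1],[[0.16,0.03,0],[0,0,0],-1],[[0.16,0.03,0],[0,0,0],-1],[[0.16,0.03,0],[0,0,0],-1],[[0.1,0.02,0],[0,0,0],-1]]'
python3 - <<'E'
from h import *
H=np.array([435,193.]);S=41.5
def T(th):
    a=np.radians(-25.5)-th;return H+200*np.array([np.cos(a),np.sin(a)])-S*np.array([-np.sin(a),np.cos(a)])
print(T(.93),T(0),T(-.03))
for b in np.arange(.9,-.01,-.15): print(round(b,2),T(b),(T(b-.15)-T(b))/30)
E
```

```text
time: 2.6
tool_pos: [441.2, -11.0, 267.6]
tcp_rot: [3.141, 0.001, 0.198]
contact_force: [-1.8, -2.8, 0.4]
grip_width: 0.5
finger_force: 1.0
[433.2 -11.3] [597.7  69.4] [601.3  74.4]
0.9 [439.3 -11.2] [1.  0.1]
0.75 [469.8  -8.3] [1.  0.2]
0.6 [499.5  -0.8] [0.9 0.4]
0.45 [527.7  11. ] [0.9 0.5]
0.3 [553.9  26.9] [0.8 0.7]
0.15 [577.4  46.5] [0.7 0.8]
-0.0 [597.7  69.4] [0.6 0.9]
```

```bash
python3 -m pendant '[[[0.2,0.02,0],[0,0,0.25],-1],[[0.2,0.02,0],[0,0,0.25],-1],[[0.2,0.02,0],[0,0,0.25],-1],[[0.2,0.02,0],[0,0,0.25],-1],[[0.2,0.02,0],[0,0,0.25],-1],[[0.2,0.05,0],[0,0,0.25],-1],[[0.2,0.05,0],[0,0,0.25],-1],[[0.2,0.05,0],[0,0,0.25],-1],[[0.2,0.05,0],[0,0,0.25],-1],[[0.2,0.05,0],[0,0,0.25],-1]]'; python3 -m pendant '[[[0.19,0.08,0],[0,0,0.25],-1],[[0.19,0.08,0],[0,0,0.25],-1],[[0.19,0.08,0],[0,0,0.25],-1],[[0.19,0.08,0],[0,0,0.25],-1],[[0.19,0.08,0],[0,0,0.25],-1],[[0.17,0.11,0],[0,0,0.25],-1],[[0.17,0.11,0],[0,0,0.25],-1],[[0.17,0.11,0],[0,0,0.25],-1],[[0.17,0.11,0],[0,0,0.25],-1],[[0.17,0.11,0],[0,0,0.25],-1]]'
```

```text
time: 3.43
tool_pos: [501.2, 0.1, 267.6]
tcp_rot: [-3.141, 0.0, 0.501]
contact_force: [-3.2, -0.2, 0.2]
grip_width: 0.4
finger_force: 1.1
time: 4.27
tool_pos: [555.3, 28.6, 267.8]
tcp_rot: [3.141, -0.0, 0.801]
contact_force: [-1.2, -1.9, -0.1]
grip_width: 0.4
finger_force: 1.3
```

```bash
python3 -m pendant '[[[0.11,0.085,0],[0,0,0.16],-1],[[0.11,0.085,0],[0,0,0.16],-1],[[0.11,0.085,0],[0,0,0.16],-1],[[0.11,0.085,0],[0,0,0.16],-1],[[0.11,0.085,0],[0,0,0.16],-1],[[0.1,0.09,0],[0,0,0.16],-1],[[0.1,0.09,0],[0,0,0.16],-1],[[0.1,0.09,0],[0,0,0.16],-1],[[0.1,0.09,0],[0,0,0.16],-1],[[0.1,0.09,0],[0,0,0.16],-1]]'
python3 - <<'E'
from plant import bot
import cv2
a=bot.capture("top")[50:245,90:420];b=bot.capture("scene")[150:345,200:480]
cv2.imwrite("pics/d1.png",cv2.resize(cv2.hconcat([a,b]),(800,256),interpolation=cv2.INTER_AREA))
cv2.imwrite("pics/d1.png",cv2.resize(cv2.vconcat([a[:, :280],b]),(800,1114))[::1]) if 0 else None
E
```

```text
time: 5.1
tool_pos: [586.4, 54.9, 267.6]
tcp_rot: [-3.141, 0.0, 0.992]
contact_force: [-1.6, -0.7, -0.2]
grip_width: 0.6
finger_force: 1.0
```

View pics/d1.png

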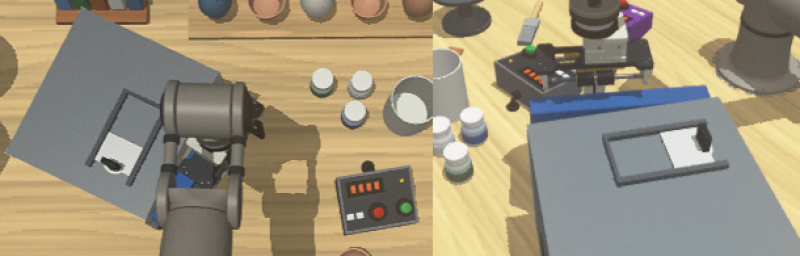

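The picture shows the door about 0.1 rad from shut: a thin blue wedge at scene (620,105), with the vent and jars untouched. I'll go on slowly to the end stop.

```bash
python3 -m pendant '[[[0.04,0.05,0],[0,0,0.1],-1],[[0.04,0.05,0],[0,0,0.1],-1],[[0.04,0.05,0],[0,0,0.1],-1],[[0.04,0.05,0],[0,0,0.1],-1],[[0.04,0.05,0],[0,0,0.1],-1],[[0.04,0.05,0],[0,0,0.1],-1],[[0.04,0.05,0],[0,0,0.1],-1],[[0.04,0.05,0],[0,0,0.1],-1],[[0.03,0.05,0],[0,0,0.1],-1],[[0.03,0.05,0],[0,0,0.1],-1]]';  python3 -m pendant '[[[0.02,0.04,0],[0,0,0],-1],[[0.02,0.04,0],[0,0,0],-1],[[0.02,0.04,0],[0,0,0],-1],[[0,0,0],[0,0,0],-1],[[0,0,0],[0,0,0],-1],[[0,0,0],[0,0,0],-1],[[0,0,0],[0,0,0],-1],[[0,0,0],[0,0,0],-1],[[0,0,0],[0,0,0],-1],[[0,0,0],[0,0,0],-1]]'
```

```text
time: 6.03
tool_pos: [597.8, 69.7, 267.8]
tcp_rot: [3.141, -0.0, 1.111]
contact_force: [0.0, -2.2, 0.8]
grip_width: 0.5
finger_force: 1.0
time: 6.87
tool_pos: [598.6, 71.4, 267.8]
tcp_rot: [-3.141, 0.004, 1.109]
contact_force: [-4.4, -9.1, 2.0]
grip_width: 0.5
finger_force: 5.0
```

```bash
python3 -m pendant '[[[0.02,0.04,0],[0,0,0],-1],[[0.02,0.04,0],[0,0,0],-1],[[0,0,0],[0,0,0],-1],[[0,0,0],[0,0,0],-1],[[0,0,0],[0,0,0],-1],[[0,0,0],[0,0,0],-1],[[0,0,0],[0,0,0],-1],[[0,0,0],[0,0,0],-1],[[0,0,0],[0,0,0],-1],[[0,0,0],[0,0,0],-1]]'
```

```text
time: 7.7
tool_pos: [598.6, 71.4, 267.9]
tcp_rot: [-3.14, 0.009, 1.108]
contact_force: [-9.6, -17.6, 4.6]
grip_width: 0.2
finger_force: 10.2
```

At the stop: the force rises to 20 N without the door moving. I'll back off, rise and go to the vent.

```bash
python3 -m pendant '[[[-0.1,-0.2,0],[0,0,0],-1],[[-0.2,-0.45,0],[0,0,0],-1],[[-0.2,-0.45,0],[0,0,0],-1],[[-0.13,-0.25,0],[0,0,0],-1],[[0,0,0.9],[0,0,0],-1],[[0,0,0.9],[0,0,0],-1],[[0,0,0.9],[0,0,0],-1],[[0,0,0.9],[0,0,0],-1],[[0,0,0.9],[0,0,0],-1],[[0,0,0.9],[0,0,0.15],-1]]';  python3 -m pendant '[[[-0.27,0.85,0],[0,0,0],-1],[[-0.27,0.85,0],[0,0,0],-1],[[-0.27,0.85,0],[0,0,0],-1],[[-0.27,0.85,0],[0,0,0],-1],[[-0.27,0.85,0],[0,0,0],-1],[[-0.27,0.85,0],[0,0,0],-1],[[-0.27,0.85,0],[0,0,0],-1],[[-0.27,0.85,0],[0,0,0],-1],[[-0.27,0.85,0],[0,0,0],-1],[[-0.27,0.85,0],[0,0,0],-1]]'
python3 -m pendant '[[[0,0,-0.6],[0,0,0],-1],[[0,0,-0.6],[0,0,0],-1],[[0,0,-0.6],[0,0,0],-1],[[0,0,-0.6],[0,0,0],-1],[[0,0,-0.5],[0,0,0],-1],[[0,0,-0.2],[0,0,0],-1],[[0,0,0],[0,0,0],-1],[[0,0,0],[0,0,0],-1],[[0,0,0],[0,0,0],-1],[[0,0,0],[0,0,0],-1]]'
python3 - <<'E'
from plant import bot
import cv2
b=bot.capture("scene")[150:300,240:480]
cv2.imwrite("pics/v1.png",cv2.resize(b,(800,500),interpolation=cv2.INTER_CUBIC))
E
```

```text
time: 8.53
tool_pos: [581.2, 34.7, 431.3]
tcp_rot: [3.141, -0.001, 1.128]
contact_force: [0.3, -0.9, -0.2]
grip_width: 0.5
finger_force: 0.0
time: 9.37
tool_pos: [500.1, 290.8, 429.9]
tcp_rot: [-3.142, -0.001, 1.128]
contact_force: [-0.9, -0.7, -0.7]
grip_width: 0.5
finger_force: 0.0
time: 10.2
tool_pos: [501.2, 290.1, 338.0]
tcp_rot: [3.14, -0.002, 1.128]
contact_force: [-0.4, -0.9, -0.3]
grip_width: 0.4
finger_force: 0.0
```

View pics/v1.png

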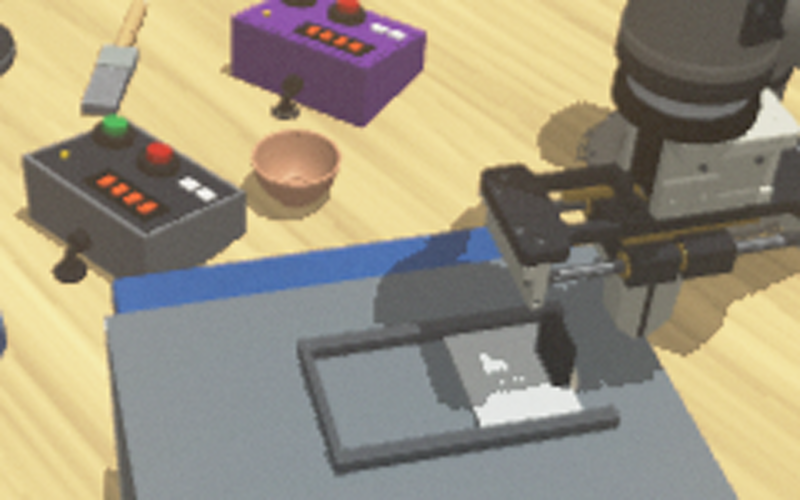

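The blue strip along the front is now uniform, so the door is shut. The closed fingertips at (640,330) stand behind the grip block at (557,345). I'll shift 6 mm sideways, lower and push.

```bash
python3 -m pendant '[[[-0.08,-0.17,-0.26],[0,0,0],-1],[[0,0,-0.26],[0,0,0],-1],[[0,0,0],[0,0,0],-1],[[0.15,-0.07,0],[0,0,0],-1],[[0.15,-0.07,0],[0,0,0],-1],[[0.15,-0.07,0],[0,0,0],-1],[[0.15,-0.07,0],[0,0,0],-1],[[0.15,-0.07,0],[0,0,0],-1],[[0.15,-0.07,0],[0,0,0],-1],[[0.15,-0.07,0],[0,0,0],-1]]';  python3 -m pendant '[[[0.12,-0.058,0],[0,0,0],-1],[[0.12,-0.058,0],[0,0,0],-1],[[0.12,-0.058,0],[0,0,0],-1],[[0.12,-0.058,0],[0,0,0],-1],[[0.12,-0.058,0],[0,0,0],-1],[[0.12,-0.058,0],[0,0,0],-1],[[0.12,-0.058,0],[0,0,0],-1],[[0.12,-0.058,0],[0,0,0],-1],[[0.12,-0.058,0],[0,0,0],-1],[[0.12,-0.058,0],[0,0,0],-1]]'
```

```text
time: 11.08
tool_pos: [530.0, 270.1, 321.2]
tcp_rot: [-3.141, 0.0, 1.128]
contact_force: [-2.7, 1.2, 1.3]
grip_width: 0.3
finger_force: 1.5
time: 11.92
tool_pos: [561.6, 254.8, 321.3]
tcp_rot: [-3.131, 0.002, 1.13]
contact_force: [-34.0, 10.1, 11.7]
grip_width: 0.6
finger_force: 17.8
```

Force jumped to 36 N. I'll back off and look at whether this is the end stop.

```bash
python3 -m pendant '[[[-0.2,0.1,0],[0,0,0],-1],[[-0.3,0.14,0],[0,0,0],-1],[[-0.3,0.14,0],[0,0,0],-1],[[0,0,0.5],[0,0,0],-1],[[0,0,0.5],[0,0,0],-1],[[0,0,0.5],[0,0,0],-1],[[-0.6,0.3,0.5],[0,0,0],-1],[[-0.6,0.3,0.5],[0,0,0],-1],[[-0.6,0.3,0],[0,0,0],-1],[[0,0,0],[0,0,0],-1]]'
python3 - <<'E'
from plant import bot
import cv2
b=bot.capture("scene")[150:300,240:480]
cv2.imwrite("pics/v2.png",cv2.resize(b,(800,500),interpolation=cv2.INTER_CUBIC))
E
```

```text
time: 12.75
tool_pos: [485.5, 292.9, 398.1]
tcp_rot: [3.14, -0.003, 1.13]
contact_force: [0.5, 0.8, 0.9]
grip_width: 0.3
finger_force: 0.0
```

View pics/v2.png

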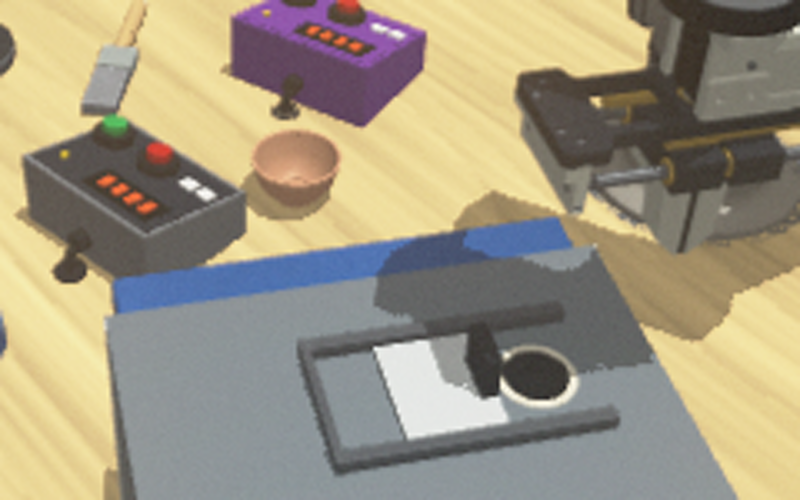

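```bash
python3 - <<'E'
from h import *
for a,b,z in(((445,338),(375,347),297),((478,427),(407,440),297),((540,306),(470,322),329),((573,350),(498,362),329)):
    A=atz("scene",*sc(*a),z);B=atz("scene",*sc(*b),z);print(A,B,np.linalg.norm(B-A))
E
```

```text
[578.7 213.7 297. ] [617.7 193.  297. ] 44.129246135201086
[612.6 277.  297. ] [651.5 259.1 297. ] 42.78655326272507
[538.9 250.2 329. ] [581.4 234.2 329. ] 45.35730851858599
[550.2 287.1 329. ] [591.2 267.2 329. ] 45.56993453286345
```

The plate moved about 45 mm and the whole hole shows. The first picture showed a crescent of hole already uncovered, so it probably started about 15 mm open. I'll re-press gently to confirm it is the stop.

```bash
python3 -m pendant '[[[0.56,-0.245,0],[0,0,0],-1],[[0.56,-0.245,0],[0,0,0],-1],[[0.56,-0.245,0],[0,0,0],-1],[[0.56,-0.245,0],[0,0,0],-1],[[0,0,-0.65],[0,0,0],-1],[[0,0,-0.65],[0,0,0],-1],[[0,0,-0.65],[0,0,0],-1],[[0,0,-0.62],[0,0,0],-1],[[0,0,0],[0,0,0],-1],[[0,0,0],[0,0,0],-1]]'; python3 -m pendant '[[[0.09,-0.043,0],[0,0,0],-1],[[0.09,-0.043,0],[0,0,0],-1],[[0.06,-0.03,0],[0,0,0],-1],[[0.06,-0.03,0],[0,0,0],-1],[[0.06,-0.03,0],[0,0,0],-1],[[0.06,-0.03,0],[0,0,0],-1],[[0,0,0],[0,0,0],-1],[[0,0,0],[0,0,0],-1],[[0,0,0],[0,0,0],-1],[[0,0,0],[0,0,0],-1]]'
```

```text
time: 13.63
tool_pos: [555.2, 261.3, 318.0]
tcp_rot: [-3.14, 0.002, 1.127]
contact_force: [-0.2, 0.3, 0.5]
grip_width: 0.2
finger_force: 0.0
time: 14.47
tool_pos: [563.0, 258.3, 320.6]
tcp_rot: [-3.133, 0.0, 1.131]
contact_force: [-20.8, 6.7, 8.5]
grip_width: 0.2
finger_force: 11.3
```

```bash
python3 -m pendant '[[[0.04,-0.02,0],[0,0,0],-1],[[0.04,-0.02,0],[0,0,0],-1],[[0,0,0],[0,0,0],-1],[[0,0,0],[0,0,0],-1],[[0,0,0],[0,0,0],-1],[[0,0,0],[0,0,0],-1],[[0,0,0],[0,0,0],-1],[[0,0,0],[0,0,0],-1],[[0,0,0],[0,0,0],-1],[[0,0,0],[0,0,0],-1]]'
```

```text
time: 15.3
tool_pos: [563.2, 258.2, 320.7]
tcp_rot: [-3.128, 0.001, 1.133]
contact_force: [-29.7, 9.2, 10.2]
grip_width: 0.7
finger_force: 16.1
```

The stop is at the same place along the slide (397.5 against 397.6 mm), so the vent is fully open. Next I'll clear the roof and travel to the grey controller.

```bash
python3 -m pendant '[[[-0.3,0.14,0],[0,0,0],-1],[[-0.4,0.2,0],[0,0,0],-1],[[0,0,0.85],[0,0,0],-1],[[0,0,0.85],[0,0,0],-1],[[0,0,0.85],[0,0,0],-1],[[0,0,0.85],[0,0,0],-1],[[0,-1,0],[0,0,0],-1],[[0,-1,0],[0,0,0],-1],[[0,-1,0],[0,0,0],-1],[[0,-1,0],[0,0,0],-1]]'; python3 -m pendant '[[[-0.29,-1,0],[0,0,0],-1],[[-0.29,-1,0],[0,0,0],-1],[[-0.29,-1,0],[0,0,0],-1],[[-0.29,-1,0],[0,0,0],-1],[[-0.29,-1,0],[0,0,0],-1],[[-0.29,-1,0],[0,0,0],-1],[[-0.29,-1,0],[0,0,0],-1],[[-0.29,-1,0],[0,0,0],-1],[[-0.29,-1,0],[0.12,-0.85,0],-1],[[-0.29,-1,0],[0.12,-0.85,0],-1]]'
```

```text
time: 16.13
tool_pos: [549.1, 143.4, 421.9]
tcp_rot: [3.14, -0.001, 1.128]
contact_force: [0.2, -0.6, 0.2]
grip_width: 0.4
finger_force: 0.0
time: 16.97
tool_pos: [462.7, -157.1, 421.6]
tcp_rot: [2.963, -0.113, 1.139]
contact_force: [0.0, -0.6, -0.4]
grip_width: 0.3
finger_force: 0.0
```

```bash
python3 -m pendant '[[[0.02,-1,0],[0,0,0],-1],[[0.02,-1,0],[0,0,0],-1],[[0.02,-1,0],[0,0,0],-1],[[0.02,-1,0],[0,0,0],-1],[[0.02,-1,-0.8],[0,0,0],-1],[[0,-1,-0.8],[0,0,0],-1],[[0,0,-0.9],[0,0,0],-1],[[0,0,-0.9],[0,0,0],-1],[[0,0,-0.9],[0,0,0],-1],[[0,0,-0.9],[0,0,0],-1]]'; python3 -m pendant '[[[0,0,-0.9],[0,0,0],-1],[[0,0,-0.9],[0,0,0],-1],[[0,0,-0.9],[0,0,0],-1],[[0,0,-0.9],[0,0,0],-1],[[0,0,-0.6],[0,0,0],-1],[[0,0,-0.3],[0,0,0],-1],[[0,0,0],[0,0,0],-1],[[0,0,0],[0,0,0],-1],[[0,0,0],[0,0,0],-1],[[0,0,0],[0,0,0],-1]]'
python3 - <<'E'
from h import *
from scipy.spatial.transform import Rotation as R
import cv2
o=bot.get_obs();t=R.from_euler("xyz",o["tcp_rot"]).as_matrix()[:,2];print(t*100,o["tool_pos"],o["tool_pos"]+17*t)
b=bot.capture("scene")[130:250,220:380]
cv2.imwrite("pics/b1.png",cv2.resize(b,(800,600),interpolation=cv2.INTER_CUBIC))
print((proj("scene",o["tool_pos"]+17*t)-[220,130])*5)
E
```

```text
time: 17.8
tool_pos: [465.0, -336.2, 264.5]
tcp_rot: [2.967, -0.112, 1.137]
contact_force: [-0.3, -0.3, 0.7]
grip_width: 0.6
finger_force: 0.0
time: 18.63
tool_pos: [465.8, -336.1, 131.7]
tcp_rot: [2.966, -0.112, 1.138]
contact_force: [-0.4, -0.9, 0.5]
grip_width: 0.1
finger_force: 0.0
[ 20.5   2.6 -97.8] [ 465.8 -336.1  131.7] [ 469.3 -335.7  115.1]
[275.7 237.3]
```

View pics/b1.png

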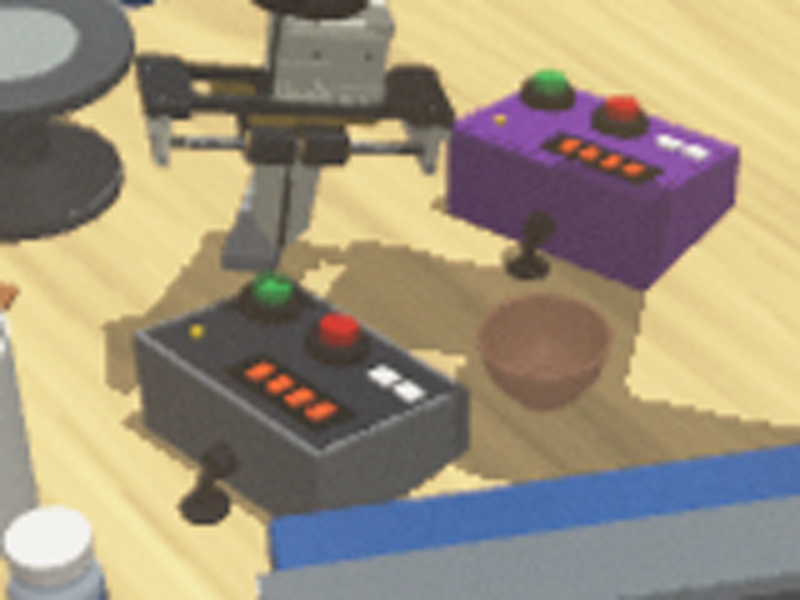

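The picture shows the tool tilted square to the panel, fingertips at about (262,255) just above the green button of the grey controller at (272,290), with red clear at (338,330). I'll approach along the button axis.

```bash
python3 -m pendant '[[[0.02,-0.03,-0.1],[0,0,0],-1],[[0.02,0,-0.1],[0,0,0],-1],[[0.02,0,-0.1],[0,0,0],-1],[[0.02,0,-0.1],[0,0,0],-1],[[0.02,0,-0.1],[0,0,0],-1],[[0.02,0,-0.1],[0,0,0],-1],[[0.02,0,-0.1],[0,0,0],-1],[[0.02,0,-0.1],[0,0,0],-1],[[0.01,0,-0.06],[0,0,0],-1],[[0,0,0],[0,0,0],-1]]'
```

```text
time: 19.52
tool_pos: [470.1, -336.0, 103.7]
tcp_rot: [2.97, -0.113, 1.138]
contact_force: [1.2, 0.0, 0.4]
grip_width: 0.5
finger_force: 0.0
```

```bash
python3 -m pendant '[[[0.01,0,-0.05],[0,0,0],-1],[[0.01,0,-0.05],[0,0,0],-1],[[0.01,0,-0.05],[0,0,0],-1],[[0.01,0,-0.05],[0,0,0],-1],[[0,0,0],[0,0,0],-1],[[0,0,0],[0,0,0],-1],[[0,0,0],[0,0,0],-1],[[0,0,0],[0,0,0],-1],[[0,0,0],[0,0,0],-1],[[0,0,0],[0,0,0],-1]]'
```

```text
time: 20.35
tool_pos: [471.5, -336.3, 98.4]
tcp_rot: [2.969, -0.113, 1.138]
contact_force: [0.3, 0.2, 3.4]
grip_width: 0.4
finger_force: 1.5
```

```bash
python3 -m pendant '[[[0.01,0,-0.05],[0,0,0],-1],[[0.01,0,-0.05],[0,0,0],-1],[[0,0,0],[0,0,0],-1],[[0,0,0],[0,0,0],-1],[[0,0,0],[0,0,0],-1],[[0,0,0],[0,0,0],-1],[[0,0,0],[0,0,0],-1],[[0,0,0],[0,0,0],-1],[[0,0,0],[0,0,0],-1],[[0,0,0],[0,0,0],-1]]'
```

```text
time: 21.18
tool_pos: [472.1, -336.3, 95.3]
tcp_rot: [2.969, -0.113, 1.138]
contact_force: [0.5, 1.1, 5.1]
grip_width: 0.1
finger_force: 2.4
```

```bash
python3 -m pendant '[[[0.01,0,-0.05],[0,0,0],-1],[[0.01,0,-0.05],[0,0,0],-1],[[0,0,0],[0,0,0],-1],[[0,0,0],[0,0,0],-1],[[0,0,0],[0,0,0],-1],[[0,0,0],[0,0,0],-1],[[0,0,0],[0,0,0],-1],[[0,0,0],[0,0,0],-1],[[0,0,0],[0,0,0],-1],[[0,0,0],[0,0,0],-1]]'
```

```text
time: 22.02
tool_pos: [472.3, -336.3, 94.7]
tcp_rot: [2.968, -0.112, 1.138]
contact_force: [-9.3, 5.4, 26.4]
grip_width: 0.6
finger_force: 13.7
```

Bottomed out, with force rising to 28 N without travel, so the button is fully down. I'll retreat along the axis and check.

```bash
python3 -m pendant '[[[-0.03,0,0.15],[0,0,0],-1],[[-0.06,0,0.3],[0,0,0],-1],[[-0.1,0,0.5],[0,0,0],-1],[[-0.1,0,0.8],[0,0,0],-1],[[0,0,0.9],[0,0,0],-1],[[0,0,0.9],[0,0,0],-1],[[0,0,0.9],[0,0,0],-1],[[-0.3,-0.5,0.5],[0,0,0],-1],[[-0.5,-0.8,0],[0,0,0],-1],[[-0.5,-0.8,0],[0,0,0],-1]]'; python3 -m pendant '[[[-0.5,-0.8,0],[0,0,0],-1],[[-0.5,-0.8,0],[0,0,0],-1],[[0,0,0],[0,0,0],-1],[[0,0,0],[0,0,0],-1],[[0,0,0],[0,0,0],-1],[[0,0,0],[0,0,0],-1],[[0,0,0],[0,0,0],-1],[[0,0,0],[0,0,0],-1],[[0,0,0],[0,0,0],-1],[[0,0,0],[0,0,0],-1]]'
python3 - <<'E'
from plant import bot
import cv2
cv2.imwrite("pics/f.png",cv2.resize(cv2.vconcat([bot.capture("top")[40:260],bot.capture("scene")[100:350]]),None,fx=1.2,fy=1.2,interpolation=cv2.INTER_CUBIC))
E
```

```text
time: 22.85
tool_pos: [424.7, -399.9, 242.0]
tcp_rot: [2.967, -0.111, 1.14]
contact_force: [0.7, 0.1, -1.3]
grip_width: 0.3
finger_force: 0.0
time: 23.68
tool_pos: [395.2, -446.9, 240.8]
tcp_rot: [2.969, -0.113, 1.138]
contact_force: [0.2, -0.0, -0.1]
grip_width: 0.5
finger_force: 0.0
```

View pics/f.png

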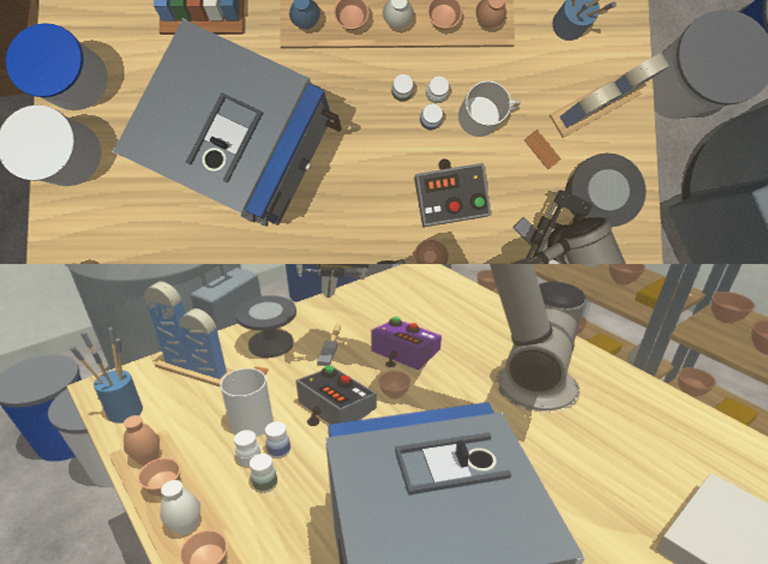

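The door is flush along the front at top (285,150), the vent hole at (213,158) is fully uncovered, nothing else has moved, and the arm is clear. I'll hand it in.

```bash
python3 -c "from plant import bot; print(bot.close_job())"
```

```text
the job is handed in; nothing more can be done
None
```

The kiln door was pushed shut gently, the vent opened to its end stop and the grey controller's green start button pressed, in that order; red stop and the bench items were left untouched, and the job was handed in at about 24 s (the limit is 51 s).

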